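# Eject a tested module and clip it into the vacant edge clip

## Robot

A 7-joint arm with a two-finger parallel gripper is mounted at the origin on the work surface. World frame = base frame: x ahead of the robot, y to its left, z up, the work surface at z = 0. Lengths are in m, angles in degrees, forces in N, time in s.
With the tool pointing down it reaches from about 0.425 to 0.875 m from the base axis. Payload 4.7 kg.
Tool frame: the origin (TCP) lies on the centre line of the jaws, within the pads' length; the fingertips stand 25 mm ahead of it and the grasp point (between the pads) lies 6 mm ahead of it; z points along the fingers, y is the direction in which the jaws open and shut (so a half turn about z gives the same grasp; the last joint's range is limited). The gripper opens to 87 mm and grips with 3 to 60 N. Pads are 19 mm wide; open, the fingers measure 117 mm over their backs; the gripper's body (75 mm by 190 mm) begins 51 mm behind the grasp point.
Start: joints at [77.699, 18.392, -4.016, 83.108, 1.295, 78.541, -3.26], TCP at [0.147, -0.633, 0.248] pointing down, gripper open.
Joint ranges: [-163.93, 163.93], [-17.29, 119.83], [-79.2, 71.16], [3.27, 140.29], [-89.18, 269.18], [5.43, 117.66], [-154.24, 154.24]. Speed limits (degrees/s): [147.25, 147.25, 180, 180, 180, 180, 180].

## Interface

Orientations are given as [roll, pitch, yaw] about the fixed x, y, z axes, in that order (R = Rz(yaw) Ry(pitch) Rx(roll)).
In Python, from cell import env gives the robot as it stands.
- The arm moves only by the shell command python3 -m creep 'ROWS' [OPENING] [FORCE]. ROWS is JSON, a list of rows, each an object of numbers: "tx", "ty", "tz": the shift along the tool's x, y, z in m; "rx", "ry", "rz": the turn, a rotation vector about the tool's x, y, z in degrees. In form: [{"tx": .., "ty": .., "tz": .., "rx": .., "ry": .., "rz": ..}, ...]. A call has 1 to 20 rows; each row shifts and turns the commanded pose from where the row before left it, along the tool's axes as they then stand; what a row does not reach is not made up. A row lasts 1/8 s, in which the tool goes at most 62.5 mm and 10.7 degrees, less where a joint would pass 70% of its speed; a pose out of reach is approached as far as the arm can. A call is refused whole if a number of a shift passes 0.0625 or a number of a turn 10.7, either way. A call with a gripper value outside its range is refused whole. OPENING is the finger opening in m, from 0 to 0.087, set as the call begins (- or left out, the last holds). The fingers move at their own pace and stop on an object; FORCE is the grip in N (left out, the last holds). Time passes only in rows, so rows that do not move let the fingers close. It gives the time, the measured TCP pose, the force and the opening at its end, in the units of the state.
- env.get_obs(): the state, without advancing time (a new reading comes with each control period).
- env.read_camera(name): name is "scene" or "top"; returns a dict with "pixels" (420x560x3 uint8, red, green, blue), "intrinsics" (3x3 intrinsics, pixels), "D" ([k1, k2, p1, p2, k3] as OpenCV has them; the pictures are not rectified), "R" (3x3) and "t" (3): a world point X has camera coordinates R X + t. Camera axes: x right, y down, z forward; pixel columns grow to the right and rows downward; lengths in m; the calibration is good to about 2 mm. A picture is of the moment at which its call begins. There is no depth.
- env.sign_off(): hands the job in, once; it reports no verdict.
The state is a dict: "time_s": time; "qpos": joint angles; "joint_velocities": joint speeds; "effort": joint torques, N m; "tool_pos": TCP position; "tool_rot": TCP orientation; "force": force on the tool from outside, world axes, zero at the start; "wrist_torque": the same for the moment, N m; "grip_width": finger opening in m.
Only numpy, scipy, OpenCV 4.12 (cv2) and the standard library are available. Lean on these libraries where they do the work, as an engineer would, in place of code of your own. Each camera call takes 0.05 s, during which the arm holds its last target.

## Task

The flat module sunk in the sloped tester has passed its test: press the tester's ejector lever all the way down so that the module rises, draw it out, and press its thin lower edge into the vacant sprung edge clip until it is fully home, upright and centred along the clip, then let go. Do not disturb the module in the other clip, and do not push about or knock over the other things on the bench.

Things in the scene. Friction and masses are not known exactly. Their poses are not given: they have to be found in the camera images.
- module_center (a point): the tested module: flat aluminium case 96 mm wide (y), 16 thick (x), 80 tall (z), black band round its top; below it a thin green edge 84 mm wide, 6 thick, 24 deep. 104 mm tall in all, about 280 g. This point is its centre, 52 mm above the foot of the edge; z runs from edge to top. It starts sunk in the tester's pocket, its top 3 mm below the sloped face
- tester: fixed blue and grey console, 165 mm deep (x), 160 wide (y), its top face sloping 30 degrees up to the rear: 69 mm high in front (x = -75 mm), 164 mm high behind (x = +90 mm). Origin on the table under the pocket's mouth; z up, -x is its front, the ejector lever is on its +y side
- pocket_mouth (a point): centre of the mouth of the tester's slot-shaped pocket (99 x 18.5 mm), level with the sloped face, 112 mm above the table. z points out of the pocket, the way the module rises, 30 degrees from vertical, leaning to the tester's front; y runs along the slot towards the lever, x up the slope. A raised module stands up to 0.08 rad askew in the pocket
- ejector (a joint): ejector lever on the tester's +y side, hinged on a level axis: 0 as found (pad up), 0.75 rad fully down. Pressing the pad takes about 3 to 9 N. At full stroke the module has risen 47 mm along the pocket, its top 44 mm out of the face; the lever stays where it is left and holds the module up
- ejector_pad (a point): centre of the top of the lever's black rubber pad (50 x 40 mm, 10 thick), 115 mm from the hinge, which lies towards the pocket. At the start it slopes 22 degrees, outer end up; over the full stroke it drops 84 mm to about 48 mm above the table, shifting sideways less than 7 mm
- clip_seat (a point): the vacant edge clip. This point is where the module's centre must come: midway between the jaws, 64 mm above the table, the foot of the module's edge then resting on the clip's base. z up, y along the jaws, x across them. The module may face either way
- clip: the vacant clip's fixed dark steel base, 76 (x) x 120 (y) x 12 mm, origin under its centre. On it two sprung steel jaws 60 mm wide, 35 mm high over the table, 2 mm apart, their mouth flared to 17 mm; they part along x to take the 6 mm edge, which needs a push of about 6 to 20 N straight down over the last 20 mm
- full_clip_seat (a point): the same point of the other edge clip, which looks alike but already carries a module
- stand: fixed probe stand between the tester and the clips, in the way of a straight carry: a steel pole 16 mm across and 344 mm tall on a base 70 x 70 x 16 mm, a 30 mm block 290 mm up with a 70 mm rod pointing along its x, level, away from the robot. Origin under the pole
- spare_center (a point): centre of the twin module standing in the other clip, same size; leave it alone
- spray_can: bystander: white aerosol can, upright, 52 mm across, 160 mm tall; origin at the centre of its underside
- multimeter: bystander: black hand-held multimeter lying flat, 150 x 80 x 36 mm; origin at the centre of its underside
- screwdriver: bystander: screwdriver lying flat, 190 mm long; origin at the middle of its underside, lying along its x
- reel: bystander: grey plastic wire reel standing on its flange, 68 mm across, 50 mm tall; origin at the centre of its underside
- carton: bystander: small cardboard box, 100 x 70 x 55 mm; origin at the centre of its underside
- mug: bystander: white mug, 80 mm across, 90 mm tall, handle on its +y side; origin at the centre of its underside
- wrench: bystander: steel wrench lying flat, 170 mm long; origin at the middle of its underside, lying along its x
- squeeze_bottle: bystander: white squeeze bottle, upright, 50 mm across, 170 mm tall, beside the ejector lever; origin at the centre of its underside
Things that resemble listed ones, but are neither listed nor needed, are in the scene too. What is shaped like the part that bears module_center but red is not meant.

How it is judged (in metres and radians):
On the way, in this order (a step that is already met when the one before it is completed fails the run):
1. the ejector lever is pressed down and the module stands raised in the pocket (value of joint ejector above 0.62 rad and z of module_center in the frame of pocket_mouth above -0.024 m and distance between module_center and pocket_mouth below 0.03 m), for 0.2 s.
2. the module is drawn clear of the pocket (distance between module_center and pocket_mouth above 0.09 m), for 0.1 s.
At the end, for the whole second after the job is handed in: the module stands at rest in the vacant clip, its edge fully home: centre within 3.5 mm of the seated height, within 4 mm across and 12 mm along the jaws, upright within 0.1 rad and in line with the jaws within 0.12 rad (x of module_center in the frame of clip_seat between -0.004 and 0.004 m and y of module_center in the frame of clip_seat between -0.012 and 0.012 m and z of module_center in the frame of clip_seat between -0.0035 and 0.0035 m and angle between module_center's own z axis and vertical below 0.1 rad and angle between the y axis of module_center and the y axis of clip_seat, either way round below 0.12 rad and linear speed of module below 0.02 m/s); the robot touches nothing.
It fails at once if the twin module or the clip it stands in is disturbed (moved more than 8 mm) (distance of spare_center from where it was at the start of the episode above 0.008 m).
It fails at once if another thing on the bench is pushed more than 30 mm (distance of any of spray_can, multimeter, screwdriver, reel, carton, mug, wrench, squeeze_bottle from where it was at the start of the episode above 0.03 m).
It fails at once if another thing on the bench is knocked over (angle between any of spray_can, multimeter, reel, carton, mug, squeeze_bottle's own z axis and vertical above 0.5 rad).
It also fails if it takes over 58 s, if anything falls off the work surface, if the arm or the gripper's body presses on something with over 40 N, if the wrist force passes 120 N, or if a joint passes its speed limit or range.

## Working session

There is one attempt and no reset: what is moved stays moved. The work goes in short steps, Python scripts to look and compute and a shell command to move; the robot and the scene stay as the last step left them, time stands still between calls to the robot, and variables do not carry over. Pictures are saved under pics/ and viewed, and the job is handed in when it is done.

```bash
ls; mkdir -p pics; cat > h.py <<'E'
import numpy as np,cv2
from cell import env
def grab(n,f=None):
    c=env.read_camera(n); 
    if f: cv2.imwrite('pics/'+f,c['pixels'][:,:,::-1])
    return c
def ray(c,uv):
    p=cv2.undistortPoints(np.array([[uv]],float),np.array(c['intrinsics']),np.array(c['D']))[0,0]
    R=np.array(c['R']);t=np.array(c['t'])
    d=R.T@np.array([p[0],p[1],1]); return -R.T@t,d/np.linalg.norm(d)
def onz(c,uv,z):
    o,d=ray(c,uv); return o+d*(z-o[2])/d[2]
def tri(c1,u1,c2,u2):
    o1,d1=ray(c1,u1);o2,d2=ray(c2,u2)
    s=np.linalg.lstsq(np.stack([d1,-d2],1),o2-o1,rcond=None)[0]
    a=o1+s[0]*d1;b=o2+s[1]*d2
    return (a+b)/2,np.linalg.norm(a-b)
def proj(c,X):
    R=np.array(c['R']);t=np.array(c['t'])
    return cv2.projectPoints(np.atleast_2d(np.array(X,float)),cv2.Rodrigues(R)[0],t,np.array(c['intrinsics']),np.array(c['D']))[0][:,0]
E
python3 - <<'E'
from h import *
o=env.get_obs();print(o)
for n in('scene','top'):
    c=grab(n,n+'0.png');print(n,c['intrinsics'],c['D'],c['R'],c['t'])
    import pickle;pickle.dump(c,open(n+'0.pkl','wb'))
E
```

```text
pics
{'time_s': 0.0, 'qpos': array([77.69826321, 18.43869749, -4.0160022 , 83.17374715,  1.29263177,
       78.54080458, -3.2606179 ]), 'joint_velocities': array([ 0.02266052, -0.04160634, -0.03581142, -0.00249524, -0.03178214,
       -0.04419143, -0.02932048]), 'effort': array([ 3.62542796e-04, -4.91284382e+01, -4.03770134e-01, -3.12527740e+01,
       -6.39860937e-02,  4.36292519e-02,  1.52546654e-04]), 'tool_pos': array([ 0.1472877 , -0.63258052,  0.24647574]), 'tool_rot': array([-1.79891863e+02,  3.24489536e-03,  1.31108200e+01]), 'force': array([ 0.6073285 , -0.20226524,  0.22104315]), 'wrist_torque': array([-0.0093705 ,  0.01518705, -0.03828304]), 'grip_width': 0.08688011342466445}
scene [[509.06687707   0.         285.32964497]
 [  0.         509.06687707 203.55414269]
 [  0.           0.           1.        ]] [-0.02712384  0.          0.          0.          0.        ] [[-0.78267006  0.6222009  -0.01713536]
 [ 0.50246442  0.61532582 -0.60737439]
 [-0.36736506 -0.48398366 -0.79423091]] [ 0.40465455 -0.20584569  1.74517761]
top [[391.33180408   0.         273.79108511]
 [  0.         391.33180408 213.48403787]
 [  0.           0.           1.        ]] [-0.01481816  0.          0.          0.          0.        ] [[ 0.02493379 -0.9993723  -0.0251656 ]
 [-0.99131983 -0.02146665 -0.12970807]
 [ 0.12908643  0.02818127 -0.99123282]] [0.03816402 0.54430998 1.09499535]
```

View pics/scene0.png

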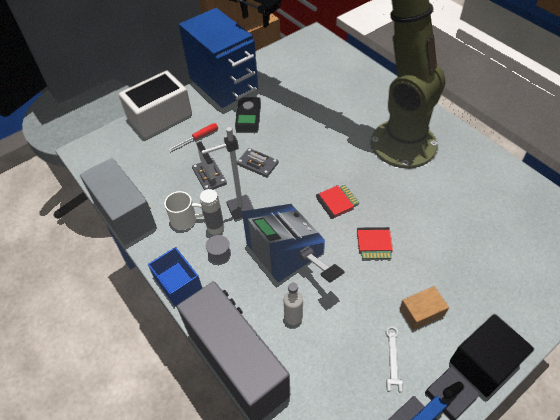

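View pics/top0.png

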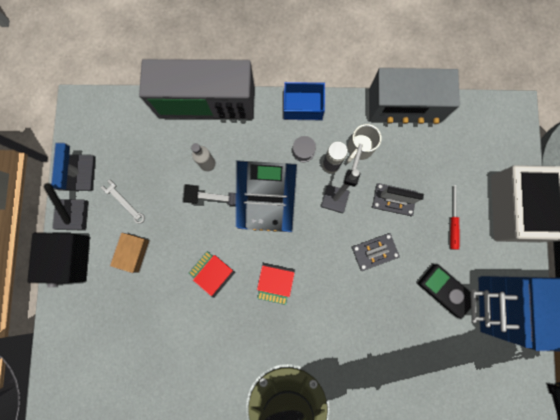

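```bash
python3 - <<'E'
from h import *
import pickle
for n in('scene','top'):
    c=pickle.load(open(n+'0.pkl','rb'))
    print(n,proj(c,[[0,0,0],[.147,-.633,.248],[.5,0,0],[.5,.3,0],[0,0,1]]).round(), -np.array(c['R']).T@c['t'])
    im=c['pixels'][:,:,::-1]
    if n=='top': a=im[120:300,170:430]
    else: a=im[110:330,140:420]
    s=800/a.shape[1]
    if s*a.shape[0]>600:s=600/a.shape[0]
    print(s); cv2.imwrite('pics/z_%s.png'%n,cv2.resize(a,None,fx=s,fy=s,interpolation=cv2.INTER_CUBIC))
E
```

```text
scene [[ 403.  144.]
 [ 255.   14.]
 [ 290.  218.]
 [ 357.  286.]
 [ 488. -221.]] [1.06125841 0.71952318 1.26798249]
2.727272727272727
top [[ 287.  407.]
 [ 578.  386.]
 [ 291.  230.]
 [ 190.  228.]
 [ 311. 1407.]] [0.39728466 0.01896622 1.15695715]
3.076923076923077
```

View pics/z_scene.png

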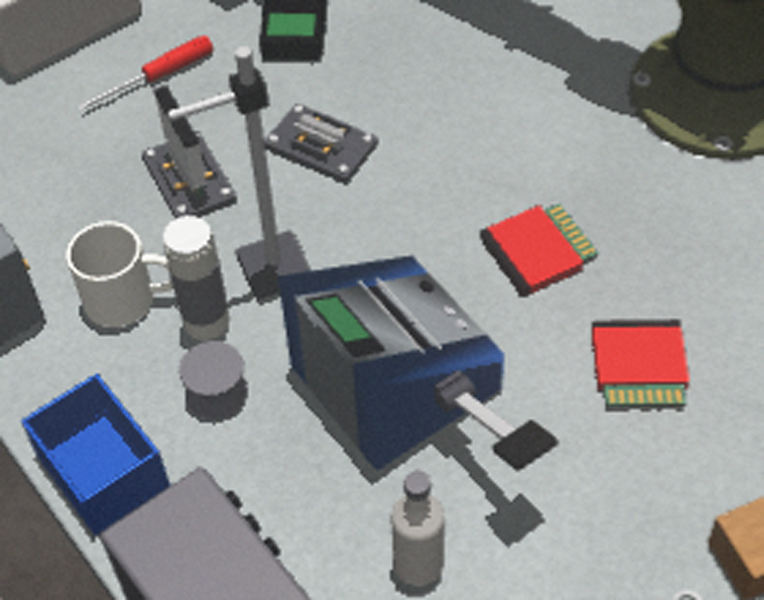

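View pics/z_top.png

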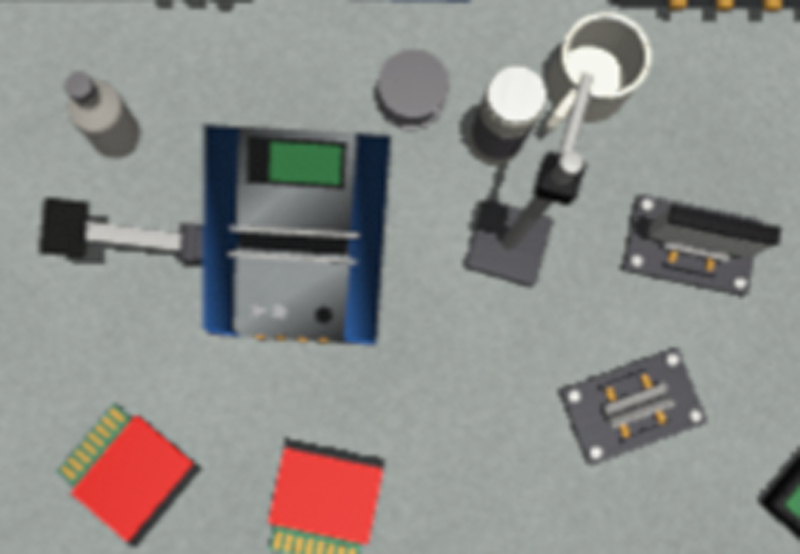

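```bash
cat > z.py <<'E'
from h import *
def zoom(c,f,u0,v0,w,h,s,marks=()):
    im=c['pixels'][:,:,::-1]
    a=cv2.resize(im[v0:v0+h,u0:u0+w],None,fx=s,fy=s,interpolation=cv2.INTER_CUBIC)
    for m in marks: cv2.drawMarker(a,(int((m[0]-u0+.5)*s),int((m[1]-v0+.5)*s)),(255,0,255),0,12,1)
    for k in range(0,w,10): cv2.putText(a,str(u0+k),(int((k+.5)*s),8),0,.3,(0,0,0),1);cv2.line(a,(int((k+.5)*s),8),(int((k+.5)*s),14),(0,0,0))
    for k in range(0,h,10): cv2.putText(a,str(v0+k),(0,int((k+.5)*s)),0,.3,(0,0,0),1)
    cv2.imwrite('pics/'+f,a)
E
python3 - <<'E'
from z import *
import pickle
t=pickle.load(open('top0.pkl','rb'));s=pickle.load(open('scene0.pkl','rb'))
zoom(t,'a1.png',175,150,130,95,6)
zoom(s,'a2.png',235,190,115,95,6)
zoom(t,'a3.png',335,175,100,100,6)
zoom(s,'a4.png',185,125,100,90,6)
E
```

```text
(no output)
```

View pics/a1.png

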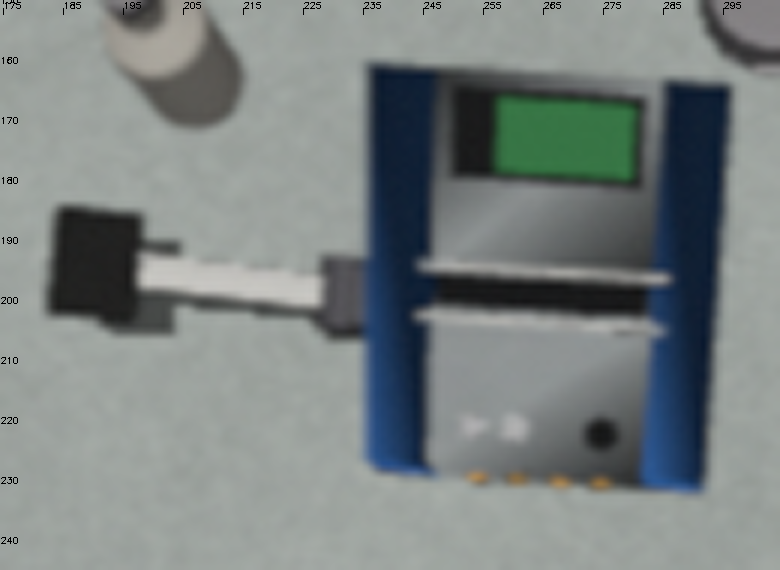

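View pics/a2.png

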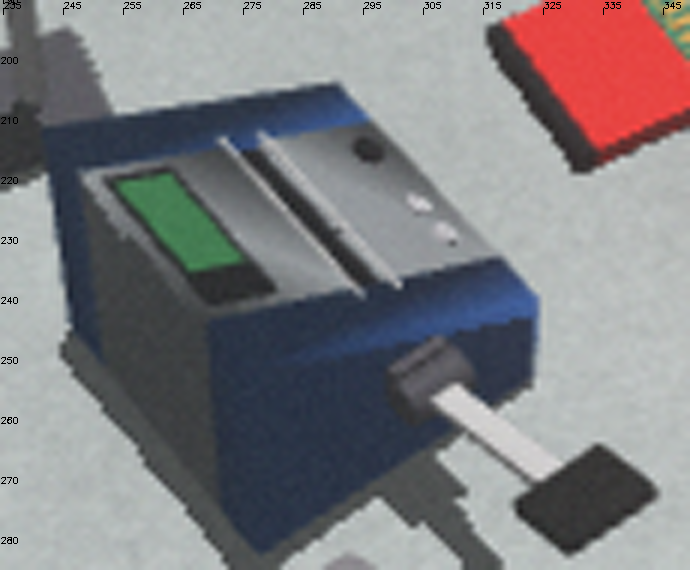

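View pics/a3.png

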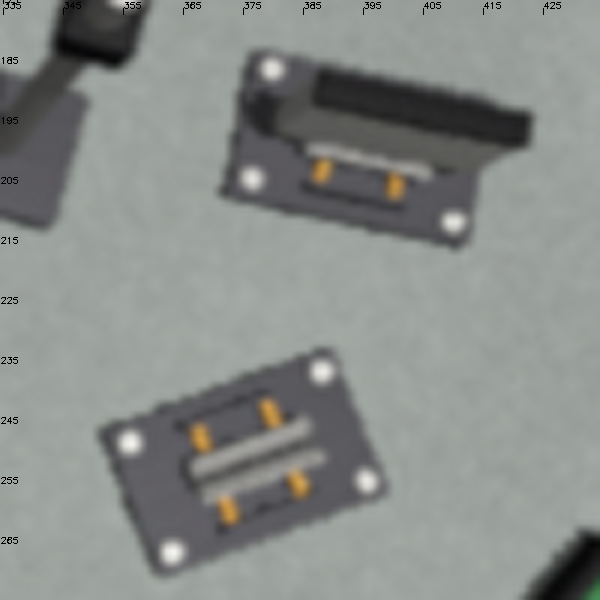

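View pics/a4.png

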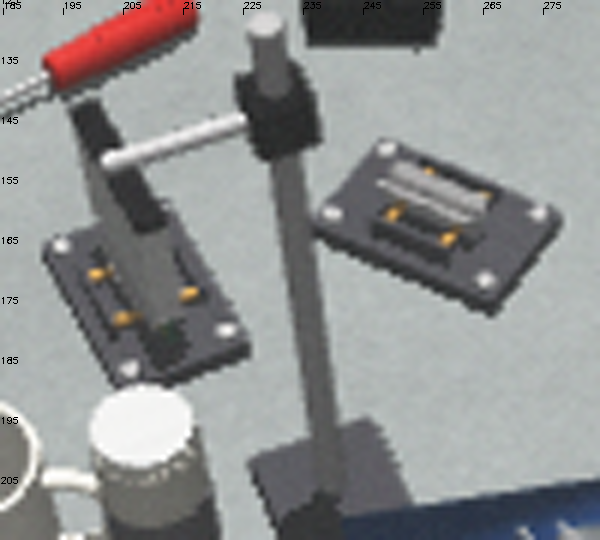

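```bash
cat > m.py <<'E'
from z import *
import pickle
t=pickle.load(open('top0.pkl','rb'));s=pickle.load(open('scene0.pkl','rb'))
def T(o,z): return np.array(o)+(np.array(z)+.5)/6-.5
A1=(175,150);A2=(235,190);A3=(335,175);A4=(185,125)
def pr(n,a,oa,b,ob):
    X,e=tri(t,T(oa,a),s,T(ob,b));print(n,(X*1000).round(1),'err',round(e*1000,1));return X
if __name__=='__main__':
    print('pad');pc=[pr('p',a,A1,b,A2) for a,b in [((57,205),(514,507)),((143,214),(600,443)),((135,317),(659,493)),((48,312),(570,555))]] if 0 else None
    # pad corners: rear-outer, rear-inner, front-inner, front-outer
    P=[pr('pad',a,A1,b,A2) for a,b in [((57,205),(570,555)),((143,214),(514,507)),((135,317),(600,443)),((48,312),(659,493))]]
    print('c',np.mean(P,0))
    L=[pr('lip',a,A1,b,A2) for a,b in [((418,264),(363,296)),((670,279),(220,140)),((415,314),(400,287)),((663,330),(262,133))]]
    print('c',np.mean(L,0)); d=L[0]-L[1]+L[2]-L[3];print('yaw',np.degrees(np.arctan2(-d[0],d[1])))
    B=[pr('blue',a,A1,b,A2) for a,b in [((371,66),(207,322)),((731,86),(40,128)),((703,490),(340,85)),((372,468),(538,300))]]
    d=B[0]-B[1]+B[3]-B[2];print('yaw',np.degrees(np.arctan2(-d[0],d[1])), 'c', np.mean(B,0))
    d=B[0]-B[3]+B[1]-B[2];print('yaw',np.degrees(np.arctan2(d[1],d[0])))
    S=[pr('scr',a,A3,b,A4) for a,b in [((130,442),(538,213)),((321,371),(388,148)),((172,552),(485,280)),((367,481),(332,213))]]
    print('c',np.mean(S,0))
    S=[pr('scr',a,A3,b,A4) for a,b in [((130,442),(485,280)),((321,371),(332,213)),((172,552),(538,213)),((367,481),(388,148))]]
    print('c',np.mean(S,0));d=S[0]-S[1]+S[2]-S[3];print('yaw',np.degrees(np.arctan2(-d[0],d[1])))
    for z in(.012,.014):
        q=np.array([onz(t,T(A3,a),z) for a in [(130,442),(321,371),(172,552),(367,481)]]);d=q[0]-q[1]+q[2]-q[3]
        print(q.round(4),q.mean(0),np.degrees(np.arctan2(-d[0],d[1])))
    print('stand',pr('top',(0,0),A3,(268,25),A4) if 0 else '')
    print('can,bottle,reel top', [onz(t,u,z).round(3) for u,z in [((336,152),.16),((196,149),.17),((303,147),.05),((356,177),.305),((365,138),.09)]])
E
python3 m.py
```

```text
pad
pad [605.2 291.6 132.9] err 1.9
pad [604.1 255.1 122. ] err 1.8
pad [556.3 255.8 125.3] err 2.4
pad [556.6 293.1 133. ] err 2.2
c [0.58053762 0.27390349 0.12829136]
lip [584.5 129.8 119.2] err 0.8
lip [580.2  17.  115.2] err 2.4
lip [563.7 131.3 108.4] err 0.2
lip [558.2  19.9 105. ] err 3.1
c [0.57164915 0.0745053  0.1119496 ]
yaw -2.5241308324048695
blue [664.9 139.5 185.6] err 18.0
blue [658.2  -8.8 163.8] err 1.0
blue [491.   -1.8  64.3] err 1.1
blue [497.6 154.1  61.1] err 0.1
yaw -2.4997196567484723 c [0.57791967 0.07075331 0.11870419]
yaw -3.670313257959631
scr [ 438.9 -169.7   81. ] err 22.3
scr [ 473.1 -255.5   84.2] err 21.9
scr [ 406.  -232.9  -58.3] err 23.5
scr [ 443.9 -333.1  -60.7] err 22.2
c [ 0.44046205 -0.24781448  0.01154436]
scr [ 449.4 -189.8   14.2] err 0.9
scr [ 485.8 -281.8   15.4] err 0.6
scr [ 397.2 -209.8   14.7] err 0.6
scr [ 432.9 -302.9   15.1] err 1.8
c [ 0.44133001 -0.2460978   0.01484078]
yaw 21.301551927630197
[[ 0.4498 -0.1906  0.012 ]
 [ 0.4863 -0.283   0.012 ]
 [ 0.3974 -0.2106  0.012 ]
 [ 0.4336 -0.3044  0.012 ]] [ 0.44178395 -0.24713145  0.012     ] 21.331110736483456
[[ 0.4497 -0.1902  0.014 ]
 [ 0.4861 -0.2824  0.014 ]
 [ 0.3974 -0.2102  0.014 ]
 [ 0.4336 -0.3038  0.014 ]] [ 0.44170622 -0.24666663  0.014     ] 21.331110736483456
stand 
can,bottle,reel top [array([ 0.693, -0.111,  0.16 ]), array([0.692, 0.255, 0.17 ]), array([ 0.739, -0.03 ,  0.05 ]), array([ 0.594, -0.137,  0.305]), array([ 0.756, -0.202,  0.09 ])]
```

```bash
cat > plan.py <<'E'
import sys,numpy as np
from scipy.spatial.transform import Rotation as Ro
from cell import env
# usage: plan(target pos, target R(optional)) from measured pose
def cur():
    o=env.get_obs(); return np.array(o['tool_pos']),Ro.from_euler('xyz',o['tool_rot'],degrees=True)
def plan(p,R=None,p0=None,R0=None):
    a,b=cur()
    p0=a if p0 is None else np.array(p0); R0=b if R0 is None else R0
    d=R0.inv().apply(np.array(p)-p0)
    print('shift tool',d.round(4),'rows>=',np.linalg.norm(d)/.06)
    if R is not None:
        w=(R0.inv()*R).as_rotvec(degrees=True);print('turn',w.round(2),'rows>=',np.linalg.norm(w)/10.5)
E
python3 - <<'E'
from h import *;from plan import *;import pickle
t=pickle.load(open('top0.pkl','rb'));s=pickle.load(open('scene0.pkl','rb'))
print(onz(t,(480,290),.2),onz(t,(560,345),.2))
down=lambda y:Ro.from_euler('xyz',[180,0,y],degrees=True)
p,R=cur()
plan([p[0],p[1],.42])
plan([.43,-.25,.42],None,[p[0],p[1],.42])
plan([.575,.276,.42],down(-2.5),[.43,-.25,.42])
print(proj(s,[[.44,-.247,.015],[.4418,-.247,.035]]),tri(t,T((0,0),(0,0)),s,(0,0)) if 0 else '')
E
```

```text
[ 0.34854418 -0.45034051  0.2       ] [ 0.2257085  -0.63233742  0.2       ]
shift tool [-0.     -0.0003 -0.1734] rows>= 2.8904468303883264
shift tool [ 0.3622 -0.3085  0.0005] rows>= 7.929272240781351
shift tool [ 0.2605 -0.4794  0.0008] rows>= 9.093663850298306
turn [-0.1   0.02 15.61] rows>= 1.4866609572965634
[[257.14432873 159.66136877]
 [256.33477066 155.81289622]]
```

```bash
python3 -m creep '[{"tz":-0.058},{"tz":-0.058},{"tz":-0.058},{"tx":0.045,"ty":-0.038},{"tx":0.045,"ty":-0.038},{"tx":0.045,"ty":-0.038},{"tx":0.045,"ty":-0.038},{"tx":0.045,"ty":-0.038},{"tx":0.045,"ty":-0.038},{"tx":0.045,"ty":-0.038},{"tx":0.045,"ty":-0.038},{}]' 0 10
```

```text
$[0]: bad value
```

```bash
python3 -m creep '[{"tx":0,"ty":0,"tz":-0.058,"rx":0,"ry":0,"rz":0}]' 0 10
```

```text
time_s: 0.22
tool_pos: [0.1466, -0.6302, 0.2996]
tool_rot: [-179.3, 0.0, 13.1]
force: [0.7, -0.8, 0.2]
grip_width: 0.0825
```

```bash
python3 -m creep '[{"tx":0,"ty":0,"tz":-0.058,"rx":0,"ry":0,"rz":0},{"tx":0,"ty":0,"tz":-0.058,"rx":0,"ry":0,"rz":0},{"tx":0.045,"ty":-0.038,"tz":0,"rx":0,"ry":0,"rz":0},{"tx":0.045,"ty":-0.038,"tz":0,"rx":0,"ry":0,"rz":0},{"tx":0.045,"ty":-0.038,"tz":0,"rx":0,"ry":0,"rz":0},{"tx":0.045,"ty":-0.038,"tz":0,"rx":0,"ry":0,"rz":0},{"tx":0.045,"ty":-0.038,"tz":0,"rx":0,"ry":0,"rz":0},{"tx":0.045,"ty":-0.038,"tz":0,"rx":0,"ry":0,"rz":0},{"tx":0.045,"ty":-0.038,"tz":0,"rx":0,"ry":0,"rz":0},{"tx":0.045,"ty":-0.038,"tz":0,"rx":0,"ry":0,"rz":0},{"tx":0,"ty":0,"tz":0,"rx":0,"ry":0,"rz":0}]'
python3 - <<'E'
from plan import *
plan([.575,.278,.41],Ro.from_euler('xyz',[180,0,-2.5],degrees=True))
E
```

```text
time_s: 1.6
tool_pos: [0.4319, -0.2498, 0.4216]
tool_rot: [-179.9, -0.1, 13.7]
force: [0.3, -0.2, -0.2]
grip_width: 0.0004
shift tool [ 0.2642 -0.4788  0.0124] rows>= 9.116758950032075
turn [-0.07 -0.05 16.22] rows>= 1.5447892926351396
```

```bash
python3 -m creep '[{"tx":0.0264,"ty":-0.0479,"tz":0,"rx":0,"ry":0,"rz":0},{"tx":0.0264,"ty":-0.0479,"tz":0,"rx":0,"ry":0,"rz":0},{"tx":0.0264,"ty":-0.0479,"tz":0,"rx":0,"ry":0,"rz":0},{"tx":0.0264,"ty":-0.0479,"tz":0,"rx":0,"ry":0,"rz":0},{"tx":0.0264,"ty":-0.0479,"tz":0,"rx":0,"ry":0,"rz":0},{"tx":0.0264,"ty":-0.0479,"tz":0,"rx":0,"ry":0,"rz":0},{"tx":0.0264,"ty":-0.0479,"tz":0,"rx":0,"ry":0,"rz":0},{"tx":0.0264,"ty":-0.0479,"tz":0,"rx":0,"ry":0,"rz":0},{"tx":0.0264,"ty":-0.0479,"tz":0,"rx":0,"ry":0,"rz":0},{"tx":0.0264,"ty":-0.0479,"tz":0,"rx":0,"ry":0,"rz":0},{"tx":0,"ty":0,"tz":0.05,"rx":0,"ry":0,"rz":8},{"tx":0,"ty":0,"tz":0.05,"rx":0,"ry":0,"rz":8},{"tx":0,"ty":0,"tz":0.05,"rx":0,"ry":0,"rz":0},{"tx":0,"ty":0,"tz":0.05,"rx":0,"ry":0,"rz":0},{"tx":0,"ty":0,"tz":0,"rx":0,"ry":0,"rz":0}]'
python3 - <<'E'
from z import *
c=grab('top');zoom(c,'b1.png',160,140,130,95,6)
c=grab('scene');zoom(c,'b2.png',270,170,115,95,6)
E
```

```text
time_s: 3.48
tool_pos: [0.5759, 0.2678, 0.2168]
tool_rot: [179.7, 0.4, -3.0]
force: [0.1, 1.1, 0.7]
grip_width: 0.0003
```

View pics/b1.png

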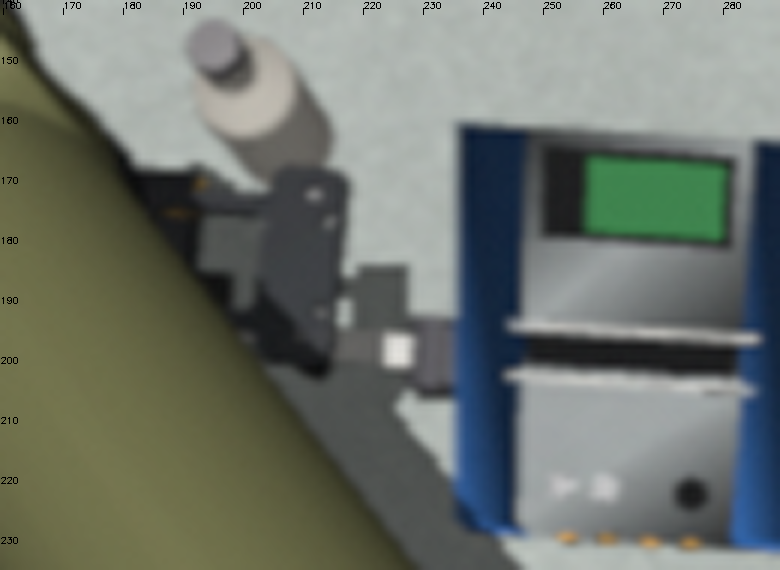

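View pics/b2.png

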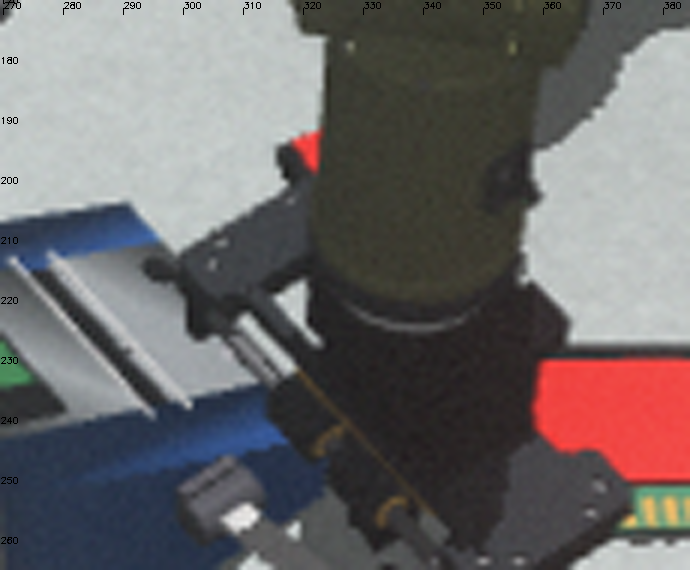

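```bash
python3 -m creep '[{"tx":0.004,"ty":-0.010,"tz":0.03,"rx":0,"ry":0,"rz":0},{"tx":0,"ty":0,"tz":0.015,"rx":0,"ry":0,"rz":0},{"tx":0,"ty":0,"tz":0.012,"rx":0,"ry":0,"rz":0},{"tx":0,"ty":0,"tz":0.012,"rx":0,"ry":0,"rz":0},{"tx":0,"ty":0,"tz":0.012,"rx":0,"ry":0,"rz":0}]'; python3 -m creep '[{"tx":0,"ty":0,"tz":0.012,"rx":0,"ry":0,"rz":0},{"tx":0,"ty":0,"tz":0.012,"rx":0,"ry":0,"rz":0},{"tx":0,"ty":0,"tz":0.012,"rx":0,"ry":0,"rz":0}]'
```

```text
time_s: 4.2
tool_pos: [0.5833, 0.2835, 0.1432]
tool_rot: [-179.7, -0.3, -2.9]
force: [-0.5, 3.3, 6.4]
grip_width: 0.0009
time_s: 4.58
tool_pos: [0.5836, 0.2851, 0.1077]
tool_rot: [-179.6, -0.3, -2.8]
force: [0.8, 4.9, 7.5]
grip_width: 0.0005
```

```bash
python3 -m creep '[{"tx":0,"ty":0.002,"tz":0.010,"rx":0,"ry":0,"rz":0},{"tx":0,"ty":0.002,"tz":0.010,"rx":0,"ry":0,"rz":0},{"tx":0,"ty":0.002,"tz":0.006,"rx":0,"ry":0,"rz":0}]'; python3 -m creep '[{"tx":0,"ty":0,"tz":0.004,"rx":0,"ry":0,"rz":0},{"tx":0,"ty":0,"tz":0.0,"rx":0,"ry":0,"rz":0}]'
```

```text
time_s: 4.95
tool_pos: [0.5832, 0.2801, 0.0814]
tool_rot: [-179.5, -0.3, -2.8]
force: [1.0, 7.4, 4.2]
grip_width: 0.0001
time_s: 5.2
tool_pos: [0.5831, 0.2785, 0.0768]
tool_rot: [-179.6, -0.2, -2.8]
force: [0.4, 5.0, 2.8]
grip_width: 0.0003
```

```bash
python3 -m creep '[{"tx":0,"ty":0,"tz":0.003,"rx":0,"ry":0,"rz":0},{"tx":0,"ty":0,"tz":0.0,"rx":0,"ry":0,"rz":0}]'; python3 -m creep '[{"tx":0,"ty":0,"tz":0.003,"rx":0,"ry":0,"rz":0},{"tx":0,"ty":0,"tz":0.0,"rx":0,"ry":0,"rz":0}]'
python3 - <<'E'
from z import *
c=grab('top');zoom(c,'c1.png',175,140,130,95,6)
c=grab('scene');zoom(c,'c2.png',235,180,115,95,6)
E
```

```text
time_s: 5.45
tool_pos: [0.5832, 0.2783, 0.0755]
tool_rot: [-179.7, -0.3, -2.8]
force: [-1.8, 4.2, 12.8]
grip_width: 0.0005
time_s: 5.7
tool_pos: [0.5833, 0.2783, 0.0751]
tool_rot: [-179.8, -0.3, -2.8]
force: [-7.1, 0.7, 26.0]
grip_width: 0.0001
```

View pics/c1.png

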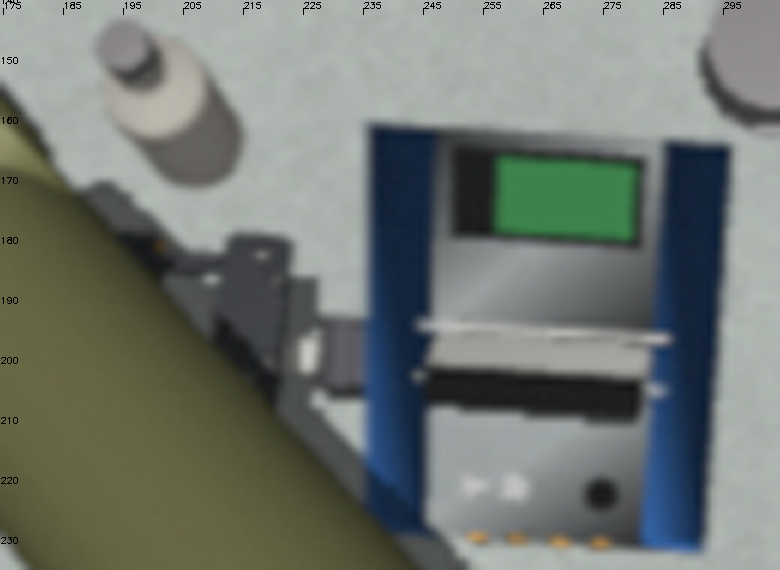

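View pics/c2.png

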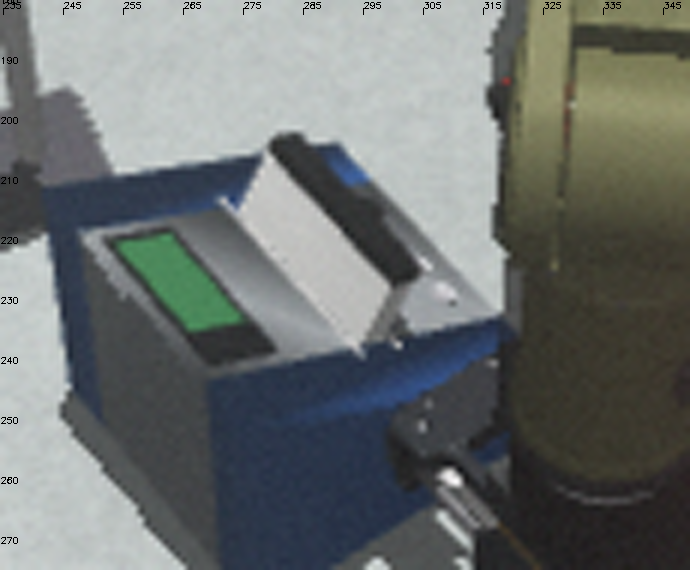

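```bash
python3 - <<'E'
from m import *
P=[pr('front top',a,A1,b,(235,180)) for a,b in [((426,403),(420,270)),((640,420),(303,134))]] if 0 else None
A1=(175,140);A2=(235,180)
P=[pr('ft',a,A1,b,A2) for a,b in [((425,403),(420,271)),((640,420),(303,135))]]
m=np.mean(P,0);d=P[0]-P[1];print(m,'yaw',np.degrees(np.arctan2(-d[0],d[1])),'tilt',np.degrees(np.arctan2(d[2],d[1])),np.linalg.norm(d))
Q=[onz(t,T(A1,a),.146) for a in[(425,403),(640,420)]];d=Q[0]-Q[1];print(Q,'yaw',np.degrees(np.arctan2(-d[0],d[1])))
Q=[onz(s,T(A2,a),.146) for a in[(420,271),(303,135)]];d=Q[0]-Q[1];print(Q,'yaw',np.degrees(np.arctan2(-d[0],d[1])))
E
```

```text
ft [545.5 122.9 142.8] err 0.3
ft [539.2  29.2 143.7] err 2.0
[0.54234067 0.07603514 0.14324237] yaw -3.8098993524412452 tilt -0.5863296364078356 0.0938577365440403
[array([0.54510025, 0.12241825, 0.146     ]), array([0.53961917, 0.02850678, 0.146     ])] yaw -3.3402388382496815
[array([0.54683141, 0.12468576, 0.146     ]), array([0.53962067, 0.0313518 , 0.146     ])] yaw -4.41774444887759
```

```bash
python3 -m creep '[{"tx":0,"ty":0,"tz":-0.04,"rx":0,"ry":0,"rz":0},{"tx":0,"ty":0,"tz":-0.06,"rx":0,"ry":0,"rz":0},{"tx":0,"ty":0,"tz":-0.06,"rx":0,"ry":0,"rz":0},{"tx":0,"ty":0,"tz":-0.03,"rx":0,"ry":0,"rz":0},{"tx":0,"ty":0,"tz":0,"rx":0,"ry":0,"rz":0}]' 0.05
python3 - <<'E'
from plan import *
print(env.get_obs()['qpos'].round(1))
Rm=Ro.from_euler('z',-3.5,degrees=True)*Ro.from_euler('y',-30,degrees=True) # module/pocket frame
z=-Rm.as_matrix()[:,2]
for sg in(1,-1):
    y=sg*Rm.as_matrix()[:,0]; x=np.cross(y,z); R=Ro.from_matrix(np.stack([x,y,z],1)); print(sg,R.as_euler('xyz',degrees=True))
    g=np.array([.555,.0755,.1395]); plan(g-.09*z,R)
E
```

```text
time_s: 6.42
tool_pos: [0.5831, 0.2753, 0.2621]
tool_rot: [-179.9, -0.3, -2.9]
force: [0.2, -0.9, 0.4]
grip_width: 0.0428
[   8.6   23.9  -48.7   81.7   18.    82.1 -132.9]
1 [1.50000000e+02 1.27222187e-14 8.65000000e+01]
shift tool [-0.0631  0.2006  0.044 ] rows>= 3.580680200270888
turn [-23.42  23.03 -87.28] rows>= 8.881357941310258
-1 [-1.50000000e+02 -1.27222187e-14 -9.35000000e+01]
shift tool [-0.0631  0.2006  0.044 ] rows>= 3.580680200270888
turn [23.09 23.48 88.32] rows>= 8.977629379731505
```

```bash
python3 -m creep '[{"tx":-0.0158,"ty":0.0501,"tz":0,"rx":0,"ry":0,"rz":0},{"tx":-0.0158,"ty":0.0501,"tz":0,"rx":0,"ry":0,"rz":0},{"tx":-0.0158,"ty":0.0501,"tz":0.02,"rx":0,"ry":0,"rz":0},{"tx":-0.0158,"ty":0.0501,"tz":0.02,"rx":0,"ry":0,"rz":0},{"tx":0,"ty":0,"tz":0,"rx":-2.6,"ry":2.56,"rz":-9.7},{"tx":0,"ty":0,"tz":0,"rx":-2.6,"ry":2.56,"rz":-9.7},{"tx":0,"ty":0,"tz":0,"rx":-2.6,"ry":2.56,"rz":-9.7},{"tx":0,"ty":0,"tz":0,"rx":-2.6,"ry":2.56,"rz":-9.7},{"tx":0,"ty":0,"tz":0,"rx":-2.6,"ry":2.56,"rz":-9.7},{"tx":0,"ty":0,"tz":0,"rx":-2.6,"ry":2.56,"rz":-9.7},{"tx":0,"ty":0,"tz":0,"rx":-2.6,"ry":2.56,"rz":-9.7},{"tx":0,"ty":0,"tz":0,"rx":-2.6,"ry":2.56,"rz":-9.7},{"tx":0,"ty":0,"tz":0,"rx":-2.6,"ry":2.56,"rz":-9.7},{"tx":0,"ty":0,"tz":0,"rx":0,"ry":0,"rz":0}]' 0.05
cat > tgt.py <<'E'
from plan import *
def tool(Rm,sg=1):
    M=Rm.as_matrix(); z=-M[:,2]; y=sg*M[:,0]; return Ro.from_matrix(np.stack([np.cross(y,z),y,z],1))
Rp=Ro.from_euler('z',-3.5,degrees=True)*Ro.from_euler('y',-30,degrees=True)
E
python3 - <<'E'
from tgt import *
from z import *
R=tool(Rp);z=R.as_matrix()[:,2];g=np.array([.555,.0755,.1395])
print(env.get_obs()['qpos'].round(1))
plan(g-.07*z,R)
c=grab('scene');zoom(c,'d2.png',235,150,125,95,6)
c=grab('top');zoom(c,'d1.png',215,140,125,95,6)
E
```

```text
time_s: 8.18
tool_pos: [0.5066, 0.0776, 0.2162]
tool_rot: [150.6, 0.1, 86.5]
force: [0.8, 0.6, -0.0]
grip_width: 0.05
[ 15.5 -17.2 -28.9 126.2   0.8  40.8 -18.4]
shift tool [0.0009 0.0038 0.0206] rows>= 0.34921117095430776
turn [-0.58  0.06  0.03] rows>= 0.05545716360256031
```

View pics/d2.png

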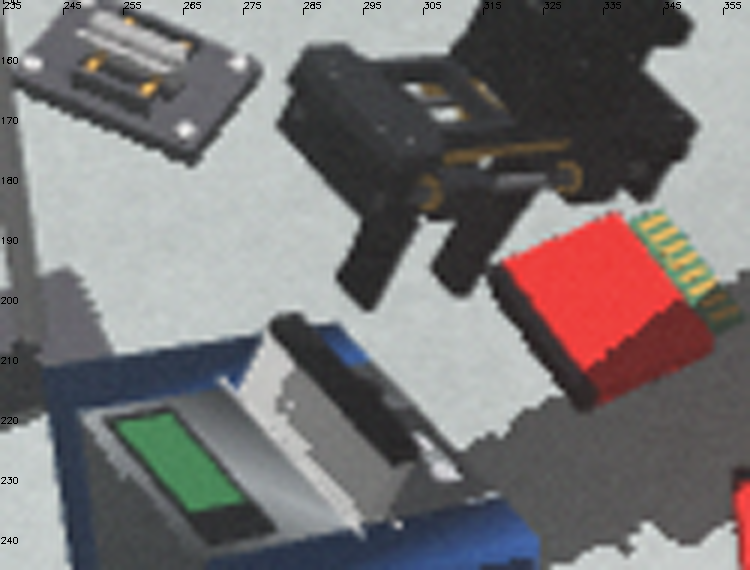

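View pics/d1.png

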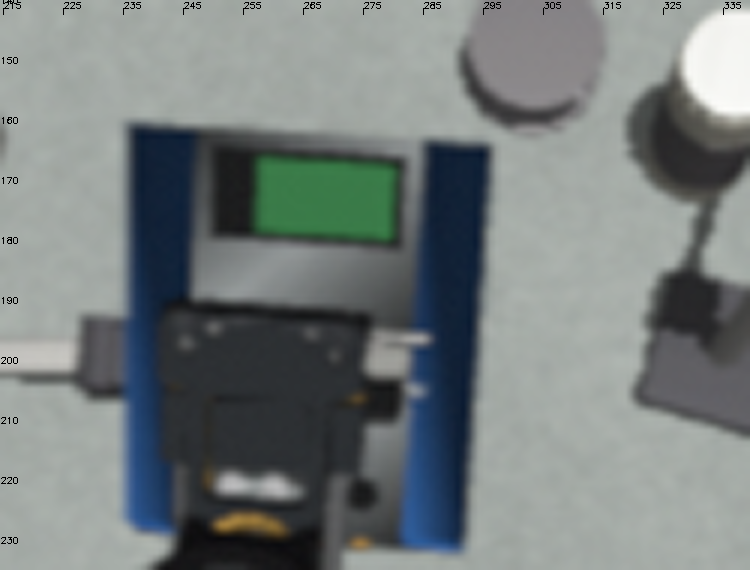

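```bash
python3 -m creep '[{"tx":0.001,"ty":0.004,"tz":0.02,"rx":-0.5,"ry":0,"rz":0},{"tx":0,"ty":0,"tz":0.025,"rx":0,"ry":0,"rz":0},{"tx":0,"ty":0,"tz":0.02,"rx":0,"ry":0,"rz":0},{"tx":0,"ty":0,"tz":0,"rx":0,"ry":0,"rz":0}]'
python3 - <<'E'
from tgt import *
from z import *
R=tool(Rp);z=R.as_matrix()[:,2];g=np.array([.555,.0755,.1395])
print(env.get_obs()['qpos'].round(1))
plan(g,R)
c=grab('scene');zoom(c,'e2.png',235,150,125,95,6)
E
```

```text
time_s: 8.78
tool_pos: [0.5443, 0.0761, 0.163]
tool_rot: [150.0, 0.0, 86.4]
force: [-0.6, 0.8, -0.0]
grip_width: 0.05
[ 19.4  -8.1 -33.9 126.3   9.2  32.2 -25.5]
shift tool [ 0.0001 -0.0024  0.0257] rows>= 0.4301784260585528
turn [-0.02  0.08 -0.05] rows>= 0.009444340048008211
```

View pics/e2.png

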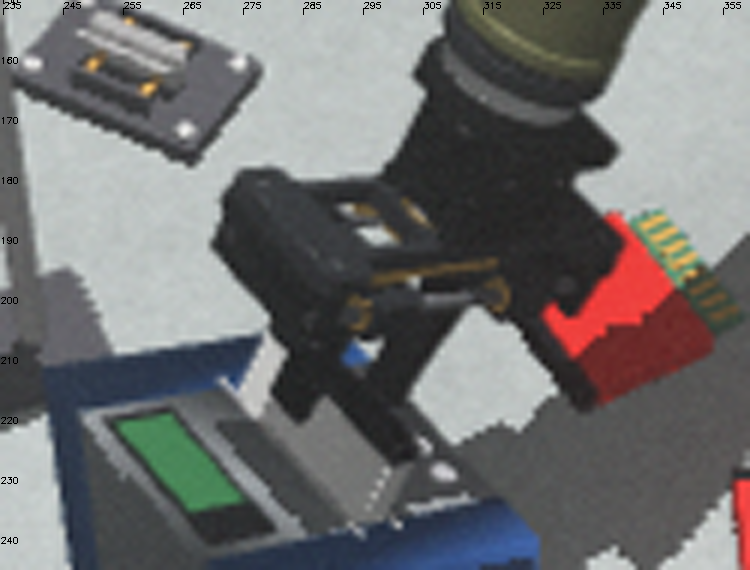

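```bash
python3 -m creep '[{"tx":0,"ty":-0.002,"tz":0.015,"rx":0,"ry":0,"rz":0},{"tx":0,"ty":0,"tz":0.009,"rx":0,"ry":0,"rz":0},{"tx":0,"ty":0,"tz":0,"rx":0,"ry":0,"rz":0}]'; python3 -m creep '[{"tx":0,"ty":0,"tz":0,"rx":0,"ry":0,"rz":0},{"tx":0,"ty":0,"tz":0,"rx":0,"ry":0,"rz":0},{"tx":0,"ty":0,"tz":0,"rx":0,"ry":0,"rz":0},{"tx":0,"ty":0,"tz":0,"rx":0,"ry":0,"rz":0},{"tx":0,"ty":0,"tz":0,"rx":0,"ry":0,"rz":0}]' 0 20
```

```text
time_s: 9.2
tool_pos: [0.5548, 0.0758, 0.1425]
tool_rot: [149.9, 0.1, 86.5]
force: [-0.0, 0.6, -0.0]
grip_width: 0.0497
time_s: 9.82
tool_pos: [0.5544, 0.076, 0.1423]
tool_rot: [149.9, 0.1, 86.6]
force: [-2.5, -0.1, 1.7]
grip_width: 0.0154
```

```bash
python3 -m creep '[{"tx":0,"ty":0,"tz":0,"rx":0,"ry":0,"rz":0},{"tx":0,"ty":0,"tz":-0.01,"rx":0,"ry":0,"rz":0},{"tx":0,"ty":0,"tz":-0.01,"rx":0,"ry":0,"rz":0}]' 0 55; python3 -m creep '[{"tx":0,"ty":0,"tz":-0.015,"rx":0,"ry":0,"rz":0},{"tx":0,"ty":0,"tz":-0.015,"rx":0,"ry":0,"rz":0},{"tx":0,"ty":0,"tz":-0.015,"rx":0,"ry":0,"rz":0},{"tx":0,"ty":0,"tz":0,"rx":0,"ry":0,"rz":0}]'
python3 - <<'E'
from tgt import *
from z import *
print(env.get_obs()['qpos'].round(1))
c=grab('scene');zoom(c,'f2.png',235,150,125,95,6)
E
```

```text
time_s: 10.2
tool_pos: [0.5443, 0.0765, 0.1595]
tool_rot: [149.9, 0.1, 86.6]
force: [1.0, -0.6, -1.8]
grip_width: 0.0156
time_s: 10.7
tool_pos: [0.5224, 0.0782, 0.2]
tool_rot: [149.7, 0.1, 86.6]
force: [-0.0, 0.1, -2.9]
grip_width: 0.0153
[ 17.3 -14.4 -31.2 126.4   3.1  37.1 -20.4]
```

View pics/f2.png

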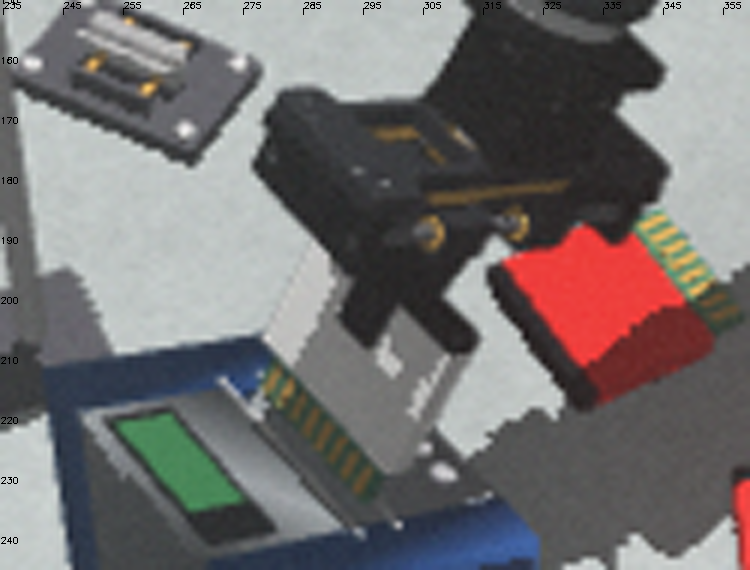

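```bash
python3 - <<'E'
from tgt import *
from m import *
# stand: pole top & base
print('stand base', onz(t,(338.5,198),.016))
print(pr('poletop',(0,0),(356,177) if 0 else (359,171),(268,25),A4))
Rc=Ro.from_euler('z',21.3,degrees=True); R=tool(Rc); print(R.as_euler('xyz',degrees=True))
Rv=tool(Ro.from_euler('z',-3.5,degrees=True))
p,R0=cur()
plan(p,Rv); plan([.47,-.1,.36],R,[.5,.078,.36],Rv); plan([.4415,-.247,.36],R,[.47,-.1,.36],R)
E
```

```text
stand base [ 0.59598007 -0.13806603  0.016     ]
poletop [ 595.8 -132.2  341.6] err 9.0
[ 0.59584295 -0.13219397  0.34163262]
[180.    0.  111.3]
shift tool [0. 0. 0.] rows>= 0.0
turn [30.22  0.09  0.1 ] rows>= 2.877789437960577
shift tool [-0.1795 -0.0191  0.    ] rows>= 3.0085064585456873
turn [  0.    0.  -24.8] rows>= 2.3619047619047633
shift tool [-0.1266 -0.08    0.    ] rows>= 2.4956211651610913
turn [0. 0. 0.] rows>= 0.0
```

```bash
python3 -m creep '[{"tx":0,"ty":0,"tz":-0.015,"rx":0,"ry":0,"rz":0},{"tx":0,"ty":0.02,"tz":-0.035,"rx":5,"ry":0,"rz":0},{"tx":0,"ty":0.017,"tz":-0.036,"rx":5,"ry":0,"rz":0},{"tx":0,"ty":0.0137,"tz":-0.0376,"rx":5,"ry":0,"rz":0},{"tx":0,"ty":0.01,"tz":-0.03,"rx":5,"ry":0,"rz":0},{"tx":0,"ty":0,"tz":0,"rx":5,"ry":0,"rz":0},{"tx":0,"ty":0,"tz":0,"rx":5.2,"ry":0,"rz":0},{"tx":0,"ty":0,"tz":0,"rx":0,"ry":0,"rz":0}]'
python3 - <<'E'
from tgt import *
print(env.get_obs()['qpos'].round(1))
R=tool(Ro.from_euler('z',21.3,degrees=True))
p,R0=cur()
plan([.47,-.1,.37],R); plan([.4415,-.247,.37],R,[.47,-.1,.37],R)
E
```

```text
time_s: 11.75
tool_pos: [0.5173, 0.0783, 0.3626]
tool_rot: [-179.9, 0.0, 86.5]
force: [0.8, 0.3, -2.2]
grip_width: 0.0155
[ 15.    2.3 -27.3  89.1   1.1  88.9 -15.7]
shift tool [-0.1808 -0.0365 -0.0072] rows>= 3.0762156475144353
turn [-1.000e-01  1.000e-02 -2.475e+01] rows>= 2.357599186317241
shift tool [-0.1266 -0.08    0.    ] rows>= 2.4956211651610913
turn [0. 0. 0.] rows>= 0.0
```

```bash
python3 -m creep '[{"tx":-0.045,"ty":-0.009,"tz":-0.002,"rx":0,"ry":0,"rz":0},{"tx":-0.045,"ty":-0.009,"tz":-0.002,"rx":0,"ry":0,"rz":0},{"tx":-0.045,"ty":-0.009,"tz":-0.002,"rx":0,"ry":0,"rz":0},{"tx":-0.045,"ty":-0.009,"tz":-0.002,"rx":0,"ry":0,"rz":0},{"tx":0,"ty":0,"tz":0,"rx":0,"ry":0,"rz":-6.2},{"tx":0,"ty":0,"tz":0,"rx":0,"ry":0,"rz":-6.2},{"tx":0,"ty":0,"tz":0,"rx":0,"ry":0,"rz":-6.2},{"tx":0,"ty":0,"tz":0,"rx":0,"ry":0,"rz":-6.2},{"tx":-0.0316,"ty":-0.02,"tz":0,"rx":0,"ry":0,"rz":0},{"tx":-0.0316,"ty":-0.02,"tz":0,"rx":0,"ry":0,"rz":0},{"tx":-0.0316,"ty":-0.02,"tz":0,"rx":0,"ry":0,"rz":0},{"tx":-0.0316,"ty":-0.02,"tz":0,"rx":0,"ry":0,"rz":0},{"tx":0,"ty":0,"tz":0,"rx":0,"ry":0,"rz":0},{"tx":0,"ty":0,"tz":0,"rx":0,"ry":0,"rz":0}]'
python3 - <<'E'
from z import *
from tgt import *
print(env.get_obs()['qpos'].round(1))
R=tool(Ro.from_euler('z',21.3,degrees=True))
plan([.4415,-.247,.20],R)
c=grab('scene','g2f.png');zoom(c,'g2.png',195,60,125,98,6)
c=grab('top','g1f.png');zoom(c,'g1.png',325,180,125,95,6)
E
```

```text
time_s: 13.5
tool_pos: [0.441, -0.2448, 0.3722]
tool_rot: [180.0, 0.1, 111.4]
force: [0.5, -0.1, -2.5]
grip_width: 0.0155
[32.8 -1.  -6.7 91.1 -0.1 89.8 47.5]
shift tool [-0.002  -0.0004  0.1722] rows>= 2.870859342238017
turn [0.01 0.1  0.11] rows>= 0.014295185145561017
```

View pics/g2.png

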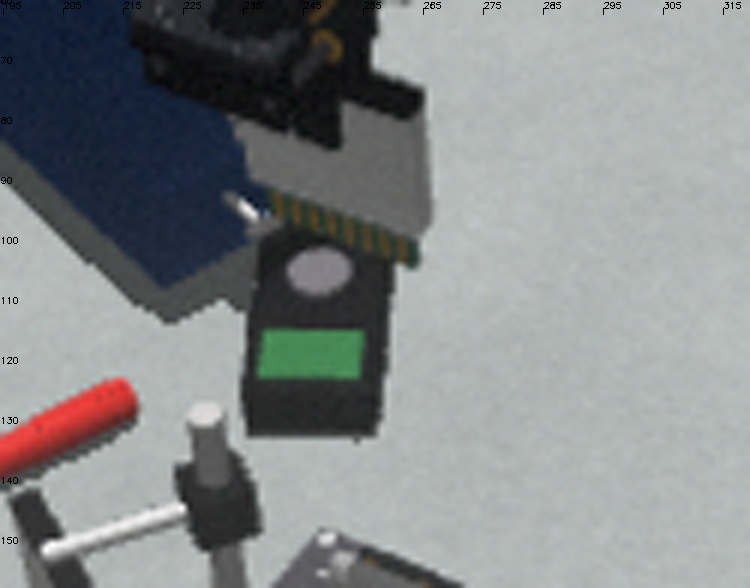

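View pics/g1.png

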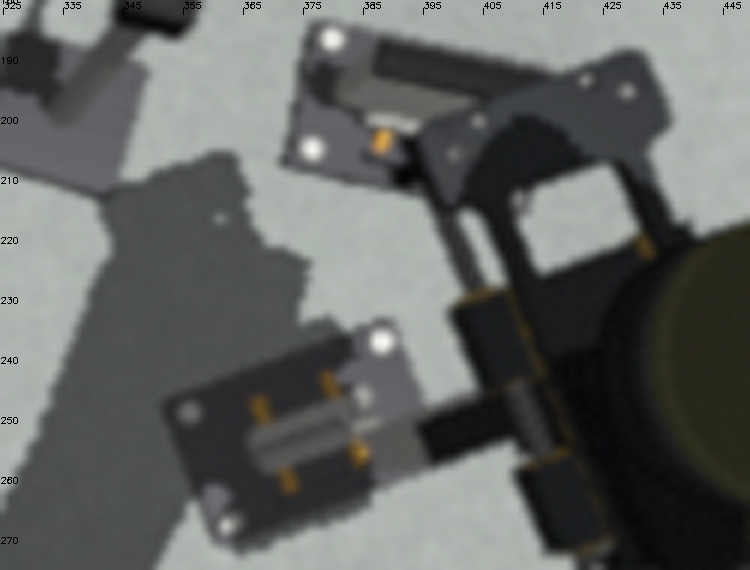

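```bash
cat > hand.py <<'E'
from z import *
from tgt import *
def inhand(c,uv,off):
    p,R=cur();M=R.as_matrix();n=M[:,1]
    if n[0]<0:n=-n
    o,d=ray(c,uv);q=o+d*(np.dot(p+off*n-o,n)/np.dot(d,n))
    return (R.inv().apply(q-p)*1000).round(1)
E
python3 - <<'E'
from hand import *
c=grab('scene');U=(195,60)
for z,o in [((270,208),.003),((415,268),.003),((430,232),.008),((245,174),.008),((428,92),.008),((240,122),.008),((268,188),.003),((420,240),.003)]:
    print(z,inhand(c,np.array(U)+(np.array(z)+.5)/6-.5,o))
E
```

```text
(270, 208) [-39.9   3.   89.2]
(415, 268) [42.9  3.  92.1]
(430, 232) [56.1  8.  60.3]
(245, 174) [-48.9   8.   68. ]
(428, 92) [ 59.4   8.  -22.6]
(240, 122) [-48.2   8.   36.2]
(268, 188) [-39.8   3.   76.6]
(420, 240) [46.8  3.  72.9]
```

```bash
python3 -m creep '[{"tx":-0.003,"ty":-0.0004,"tz":0.055,"rx":0,"ry":0,"rz":0},{"tx":0,"ty":0,"tz":0.055,"rx":0,"ry":0,"rz":0},{"tx":0,"ty":0,"tz":0.055,"rx":0,"ry":0,"rz":0},{"tx":0,"ty":0,"tz":0.055,"rx":0,"ry":0,"rz":0},{"tx":0,"ty":0,"tz":0.007,"rx":0,"ry":0,"rz":0},{"tx":0,"ty":0,"tz":0,"rx":0,"ry":0,"rz":0},{"tx":0,"ty":0,"tz":0,"rx":0,"ry":0,"rz":0}]'
python3 - <<'E'
from hand import *
R=tool(Ro.from_euler('z',21.3,degrees=True))
plan([.4415,-.247,.1035],R)
c=grab('scene');zoom(c,'h2.png',200,90,125,95,6)
c=grab('top');zoom(c,'h1.png',325,190,125,95,6)
E
```

```text
time_s: 14.52
tool_pos: [0.4435, -0.2497, 0.1478]
tool_rot: [179.9, 0.3, 111.4]
force: [0.3, -0.2, -1.8]
grip_width: 0.0154
shift tool [ 0.0035 -0.001   0.0443] rows>= 0.7409043947106346
turn [0.11 0.29 0.09] rows>= 0.03097484004090094
```

View pics/h2.png

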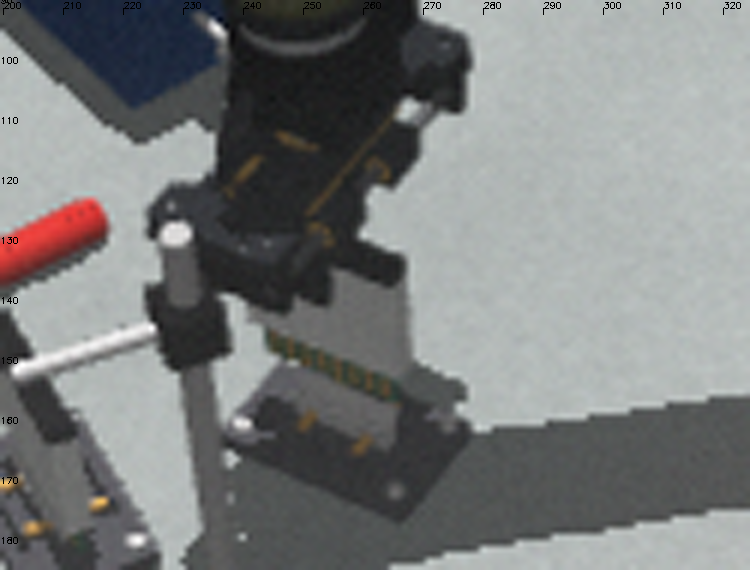

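View pics/h1.png

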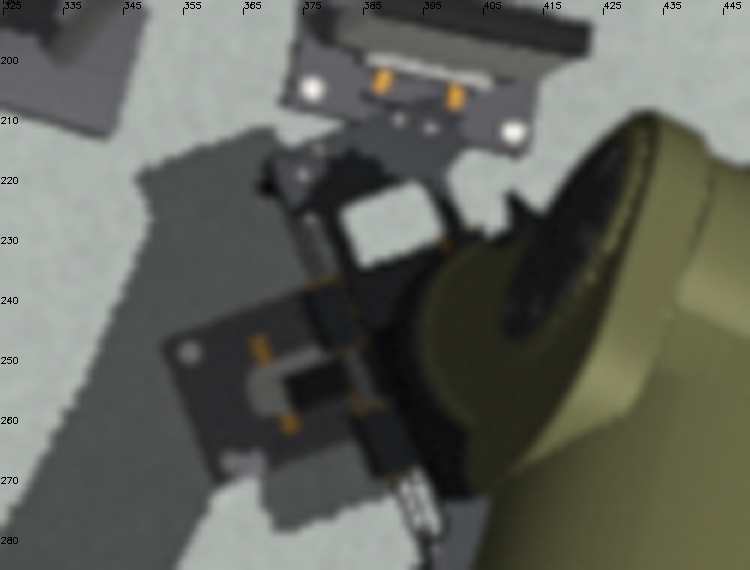

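```bash
python3 - <<'E'
from hand import *
c=grab('scene');U=(200,90)
for z,o in [((267,349),.003),((398,402),.003),((268,330),.003),((402,378),.003),((405,280),.008),((411,362),.008)]:
    print(z,inhand(c,np.array(U)+(np.array(z)+.5)/6-.5,o))
E
```

```text
(267, 349) [-41.3   3.   93.7]
(398, 402) [43.   3.  91.4]
(268, 330) [-39.1   3.   77.8]
(402, 378) [46.6  3.  70.7]
(405, 280) [ 55.5   8.  -11.5]
(411, 362) [56.3  8.  48.7]
```

```bash
python3 -m creep '[{"tx":0.0025,"ty":-0.001,"tz":0.008,"rx":0,"ry":0.2,"rz":0},{"tx":0,"ty":0,"tz":0.008,"rx":0,"ry":0,"rz":0},{"tx":0,"ty":0,"tz":0.005,"rx":0,"ry":0,"rz":0},{"tx":0,"ty":0,"tz":0,"rx":0,"ry":0,"rz":0}]'; python3 -m creep '[{"tx":0,"ty":0,"tz":0.004,"rx":0,"ry":0,"rz":0},{"tx":0,"ty":0,"tz":0,"rx":0,"ry":0,"rz":0}]'; python3 -m creep '[{"tx":0,"ty":0,"tz":0.004,"rx":0,"ry":0,"rz":0},{"tx":0,"ty":0,"tz":0,"rx":0,"ry":0,"rz":0}]'
```

```text
time_s: 15.18
tool_pos: [0.4406, -0.2467, 0.1237]
tool_rot: [180.0, -0.1, 111.4]
force: [2.4, 0.3, -2.4]
grip_width: 0.0154
time_s: 15.42
tool_pos: [0.4408, -0.247, 0.1202]
tool_rot: [180.0, -0.1, 111.4]
force: [3.9, 0.8, -0.1]
grip_width: 0.0155
time_s: 15.68
tool_pos: [0.4408, -0.2473, 0.1168]
tool_rot: [180.0, -0.0, 111.4]
force: [4.3, 1.3, 3.7]
grip_width: 0.0155
```

```bash
python3 -m creep '[{"tx":0,"ty":0.001,"tz":0.004,"rx":0,"ry":0,"rz":0},{"tx":0,"ty":0,"tz":0,"rx":0,"ry":0,"rz":0}]'; python3 -m creep '[{"tx":0,"ty":0,"tz":0.004,"rx":0,"ry":0,"rz":0},{"tx":0,"ty":0,"tz":0,"rx":0,"ry":0,"rz":0}]'; python3 -m creep '[{"tx":0,"ty":0,"tz":0.003,"rx":0,"ry":0,"rz":0},{"tx":0,"ty":0,"tz":0,"rx":0,"ry":0,"rz":0}]'
```

```text
time_s: 15.92
tool_pos: [0.441, -0.2472, 0.1122]
tool_rot: [-180.0, -0.1, 111.3]
force: [3.7, -0.7, 3.2]
grip_width: 0.0159
time_s: 16.18
tool_pos: [0.4408, -0.2469, 0.1077]
tool_rot: [-179.9, -0.1, 111.4]
force: [4.4, 0.6, 1.0]
grip_width: 0.0157
time_s: 16.42
tool_pos: [0.4411, -0.2466, 0.1073]
tool_rot: [-179.9, -0.1, 111.4]
force: [-1.2, 4.1, 17.7]
grip_width: 0.0155
```

```bash
python3 -m creep '[{"tx":0,"ty":0,"tz":0.002,"rx":0,"ry":0,"rz":0},{"tx":0,"ty":0,"tz":0,"rx":0,"ry":0,"rz":0}]'; python3 - <<'E'
from hand import *
c=grab('scene');zoom(c,'i2.png',200,90,125,95,6)
E
```

```text
time_s: 16.68
tool_pos: [0.4413, -0.2465, 0.1072]
tool_rot: [-180.0, -0.1, 111.4]
force: [-4.4, 6.3, 30.4]
grip_width: 0.0159
```

View pics/i2.png

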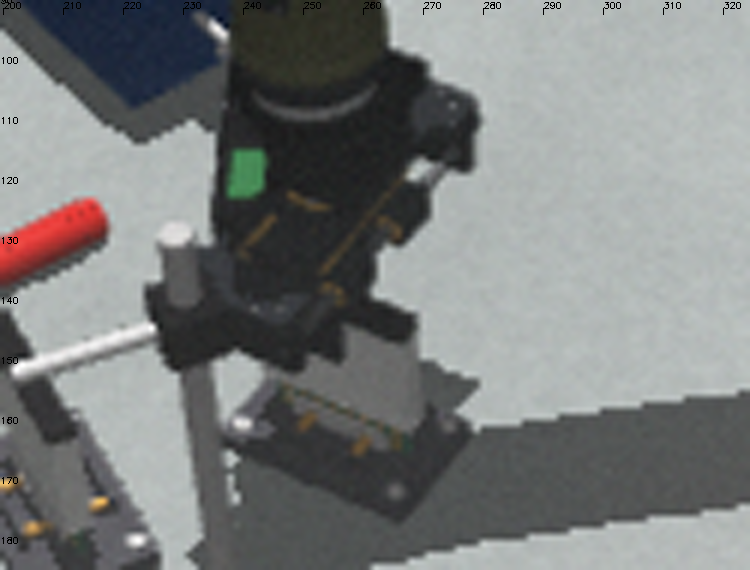

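```bash
python3 - <<'E'
from hand import *
c=grab('scene');U=(200,90)
p,R=cur();M=R.as_matrix()
f=lambda z:np.array(U)+(np.array(z)+.5)/6-.5
# expected pixels of case corners if seated at clip_seat
Rc=Ro.from_euler('z',21.3,degrees=True);S=np.array([.4415,-.247,.064])
marks=[]
for dz in(0,.004):
  X=[S+[0,0,dz]+Rc.apply(v) for v in [[.008,.048,.052],[.008,.048,-.028],[-.008,.048,.052],[-.008,.048,-.028],[.008,-.048,-.028],[.003,.042,-.028]]]
  q=proj(c,X);print(((q-np.array(U)+.5)*6).round(0).tolist())
  if dz==0:marks=q
zoom(c,'i3.png',*U,125,95,6,marks)
E
```

```text
[[402.0, 335.0], [408.0, 438.0], [417.0, 315.0], [424.0, 419.0], [260.0, 374.0], [404.0, 428.0]]
[[401.0, 329.0], [408.0, 433.0], [417.0, 310.0], [423.0, 414.0], [259.0, 369.0], [403.0, 423.0]]
```

View pics/i3.png

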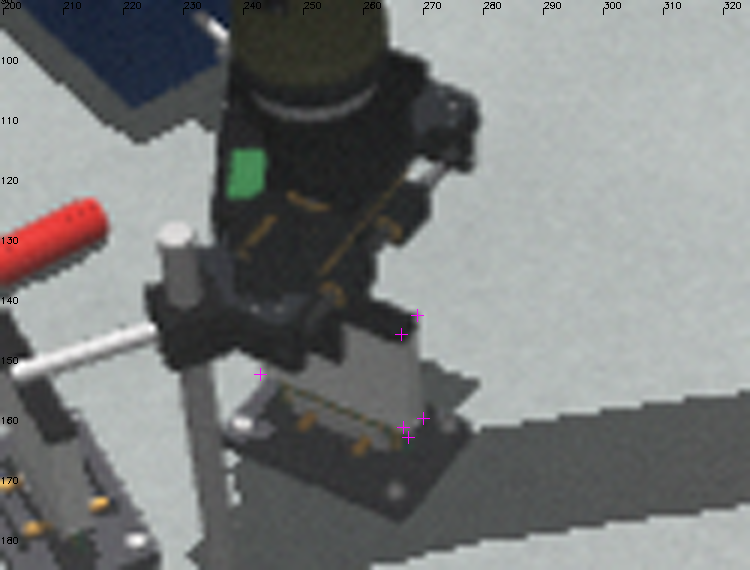

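```bash
python3 -m creep '[{"tx":0,"ty":0,"tz":-0.003,"rx":0,"ry":0,"rz":0},{"tx":0,"ty":0,"tz":0,"rx":0,"ry":0,"rz":0}]';python3 -m creep '[{"tx":0,"ty":0,"tz":0,"rx":0,"ry":0,"rz":0},{"tx":0,"ty":0,"tz":0,"rx":0,"ry":0,"rz":0},{"tx":0,"ty":0,"tz":0,"rx":0,"ry":0,"rz":0},{"tx":0,"ty":0,"tz":0,"rx":0,"ry":0,"rz":0}]' 0.05; python3 -m creep '[{"tx":0,"ty":0,"tz":-0.02,"rx":0,"ry":0,"rz":0},{"tx":0,"ty":0,"tz":-0.03,"rx":0,"ry":0,"rz":0},{"tx":0,"ty":0,"tz":-0.06,"rx":0,"ry":0,"rz":0},{"tx":0,"ty":0,"tz":-0.06,"rx":0,"ry":0,"rz":0},{"tx":0,"ty":0,"tz":-0.05,"rx":0,"ry":0,"rz":0},{"tx":0,"ty":0,"tz":0,"rx":0,"ry":0,"rz":0}]'
python3 - <<'E'
from hand import *
U=(200,90)
Rc=Ro.from_euler('z',21.3,degrees=True);S=np.array([.4415,-.247,.064])
X=[S+Rc.apply(v) for v in [[.008,.048,.052],[.008,-.048,.052],[-.008,.048,.052],[-.008,-.048,.052],[.008,.048,-.028],[-.008,.048,-.028],[.008,-.048,-.028]]]
c=grab('scene');print(((proj(c,X)-np.array(U)+.5)*6).round().tolist())
zoom(c,'j2.png',*U,125,95,6);U=(325,190)
c=grab('top');print(((proj(c,X)-np.array(U)+.5)*6).round().tolist());zoom(c,'j1.png',*U,125,95,6)
E
```

```text
time_s: 17.02
tool_pos: [0.4409, -0.2466, 0.1074]
tool_rot: [-180.0, -0.1, 111.4]
force: [0.8, 1.6, 12.2]
grip_width: 0.0158
time_s: 17.52
tool_pos: [0.4399, -0.2466, 0.1053]
tool_rot: [-179.9, -0.2, 111.4]
force: [-0.7, -0.7, 0.7]
grip_width: 0.0463
time_s: 18.27
tool_pos: [0.4427, -0.2479, 0.3305]
tool_rot: [179.8, 0.2, 111.4]
force: [0.8, -0.5, -0.1]
grip_width: 0.0502
[[402.0, 335.0], [248.0, 271.0], [417.0, 315.0], [264.0, 252.0], [408.0, 438.0], [424.0, 419.0], [260.0, 374.0]]
[[254.0, 385.0], [458.0, 310.0], [268.0, 419.0], [472.0, 344.0], [219.0, 390.0], [231.0, 422.0], [408.0, 320.0]]
```

View pics/j2.png

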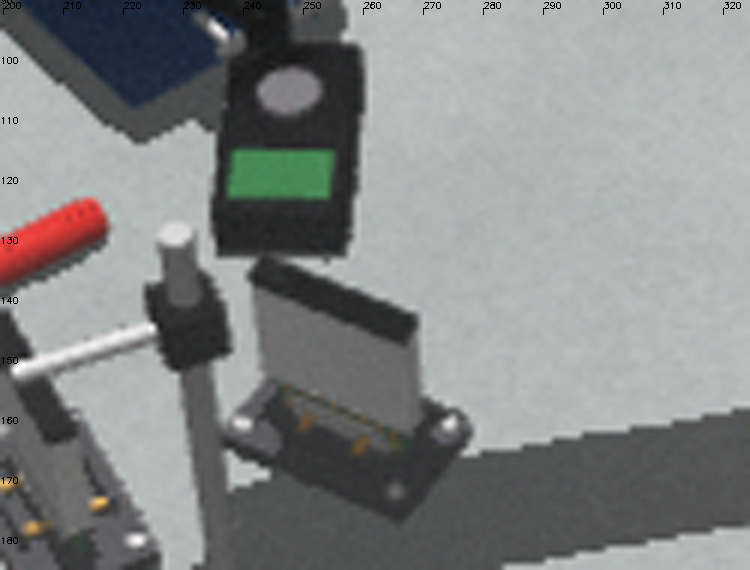

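View pics/j1.png

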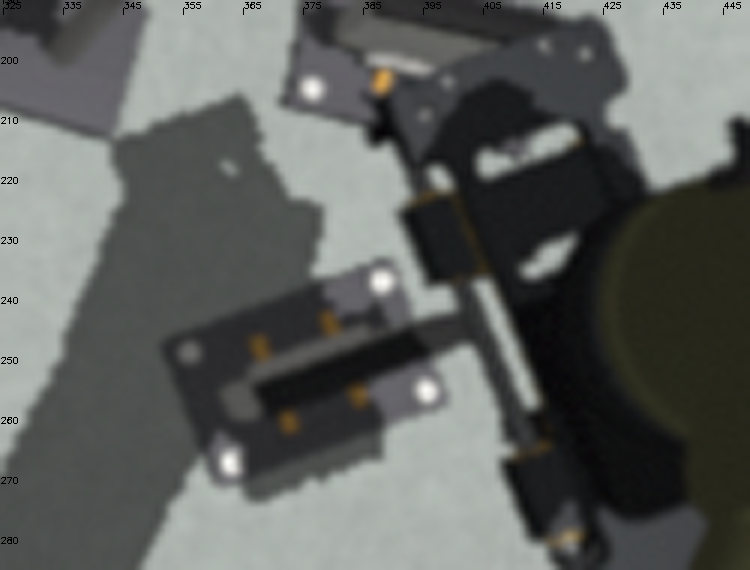

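```bash
python3 - <<'E'
from hand import *
Rc=Ro.from_euler('z',21.3,degrees=True);S=np.array([.4415,-.247,.064])
X=[S+Rc.apply(v) for v in [[.008,.048,.052],[.008,-.048,.052],[-.008,.048,.052],[-.008,-.048,.052],[.008,.048,-.028],[-.008,.048,-.028],[.008,-.048,-.028]]]
c=grab('top');zoom(c,'k1.png',350,230,60,45,12,proj(c,X))
c=grab('scene');zoom(c,'k2.png',230,125,50,45,12,proj(c,X))
E
```

```text
(no output)
```

View pics/k1.png

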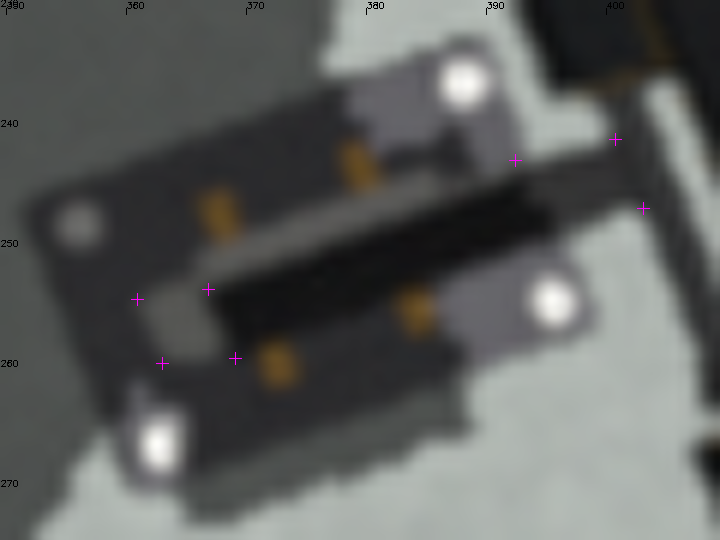

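View pics/k2.png

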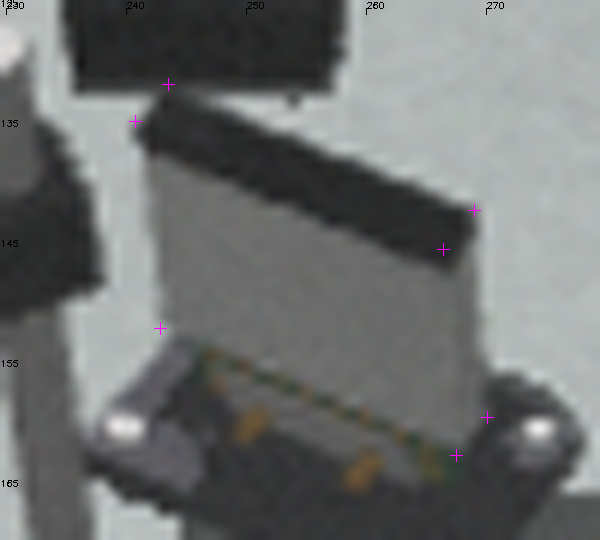

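```bash
python3 -m creep '[{"tx":0,"ty":0,"tz":0,"rx":0,"ry":0,"rz":0},{"tx":0,"ty":0,"tz":0,"rx":0,"ry":0,"rz":0},{"tx":0,"ty":0,"tz":0.05,"rx":0,"ry":0,"rz":0},{"tx":0,"ty":0,"tz":0.05,"rx":0,"ry":0,"rz":0},{"tx":0,"ty":0,"tz":0.05,"rx":0,"ry":0,"rz":0},{"tx":0,"ty":0,"tz":0.026,"rx":0,"ry":0,"rz":0},{"tx":0,"ty":0,"tz":0,"rx":0,"ry":0,"rz":0},{"tx":0,"ty":0,"tz":0,"rx":0,"ry":0,"rz":0}]' 0 20
python3 -m creep '[{"tx":0,"ty":0,"tz":0.005,"rx":0,"ry":0,"rz":0},{"tx":0,"ty":0,"tz":0.003,"rx":0,"ry":0,"rz":0},{"tx":0,"ty":0,"tz":0,"rx":0,"ry":0,"rz":0}]'
```

```text
time_s: 19.48
tool_pos: [0.4415, -0.2471, 0.1511]
tool_rot: [-180.0, -0.1, 111.4]
force: [0.5, 0.8, 0.3]
grip_width: 0.0005
time_s: 19.85
tool_pos: [0.4406, -0.2467, 0.142]
tool_rot: [-179.9, -0.1, 111.4]
force: [0.6, -0.3, 0.2]
grip_width: 0.0007
```

```bash
python3 -m creep '[{"tx":0,"ty":0,"tz":0.0015,"rx":0,"ry":0,"rz":0},{"tx":0,"ty":0,"tz":0,"rx":0,"ry":0,"rz":0}]';python3 -m creep '[{"tx":0,"ty":0,"tz":0.0015,"rx":0,"ry":0,"rz":0},{"tx":0,"ty":0,"tz":0,"rx":0,"ry":0,"rz":0}]';python3 -m creep '[{"tx":0,"ty":0,"tz":0.001,"rx":0,"ry":0,"rz":0},{"tx":0,"ty":0,"tz":0,"rx":0,"ry":0,"rz":0}]'
```

```text
time_s: 20.1
tool_pos: [0.4413, -0.2466, 0.1416]
tool_rot: [-180.0, -0.1, 111.4]
force: [-1.4, 1.4, 5.7]
grip_width: 0.0004
time_s: 20.35
tool_pos: [0.4422, -0.2463, 0.1415]
tool_rot: [179.9, -0.1, 111.4]
force: [-2.4, 3.0, 13.4]
grip_width: 0.0002
time_s: 20.6
tool_pos: [0.4428, -0.2461, 0.1415]
tool_rot: [179.9, -0.0, 111.4]
force: [-3.0, 5.7, 16.5]
grip_width: 0.0005
```

```bash
python3 -m creep '[{"tx":0,"ty":0,"tz":-0.02,"rx":0,"ry":0,"rz":0},{"tx":0,"ty":0,"tz":-0.05,"rx":0,"ry":0,"rz":0},{"tx":0,"ty":0,"tz":-0.06,"rx":0,"ry":0,"rz":0},{"tx":0,"ty":0,"tz":-0.06,"rx":0,"ry":0,"rz":0},{"tx":0,"ty":0,"tz":0,"rx":0,"ry":0,"rz":0},{"tx":0,"ty":0,"tz":0,"rx":0,"ry":0,"rz":0},{"tx":0,"ty":0,"tz":0,"rx":0,"ry":0,"rz":0}]'
python3 - <<'E'
from hand import *
c=grab('scene');zoom(c,'l2.png',150,100,180,130,4)
E
```

```text
time_s: 21.48
tool_pos: [0.4403, -0.2467, 0.3261]
tool_rot: [-179.8, -0.3, 111.4]
force: [-0.6, -0.0, -0.2]
grip_width: 0.0006
```

View pics/l2.png

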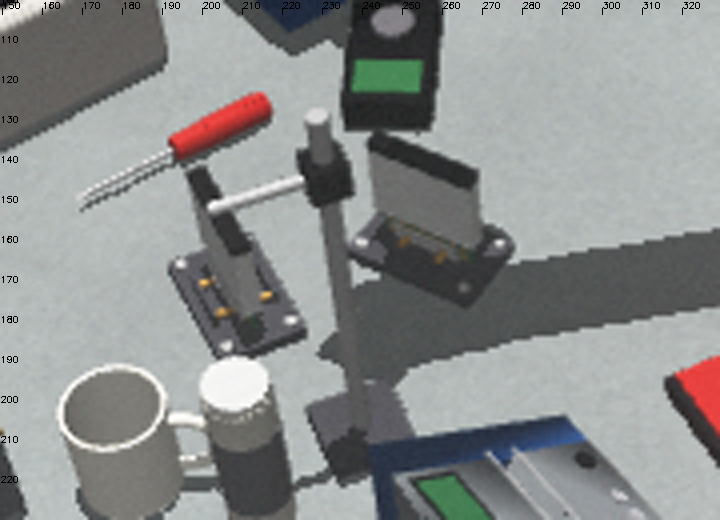

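The module stands upright in the clip at about (258,150). The twin, the stand and the bystanders in view look unmoved.

```bash
python3 -c "
from cell import env
print(env.sign_off())"
```

```text
the job is handed in; nothing more can be done
None
```

I pressed the ejector lever down to its stop and drew the raised module out along the pocket axis. I then carried it past the stand, pressed it into the vacant clip until it stopped hard, let go, and handed the job in at about 21.5 s.

**Seating:** pressing lightly on the module's top with the closed fingertips found it at about 116.5 mm, against 116 mm when fully home. In both cameras its corners lie within about 1 to 1.5 pixels (about 2.5 mm per pixel) of where a seated, upright module should appear. That cannot by itself prove the 4 mm tolerance across the jaws.

**Check that disagreed:** the TCP height at the hard stop implied a grasp-to-foot distance about 3 mm longer than my earlier picture estimate. I took the fingertip check as the more reliable of the two.

**Surroundings:** in the last scene picture the twin module, stand, can, mug, screwdriver and multimeter look where they were. The carton, wrench, reel and bottle were outside that crop, so I did not check them again at the end. The arm is clear of everything and reads near-zero force.

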